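# Set up the water colour comparison

## Robot

A 6-joint arm with a two-finger parallel gripper is mounted at the origin on the work surface. World frame = base frame: x ahead of the robot, y to its left, z up, the work surface at z = 0. Lengths are in m, angles in rad, forces in N, time in s.
With the tool pointing down it reaches from about 0.3 to 0.775 m from the base axis. Payload 14.6 kg.
Tool frame: the origin (TCP) lies between the finger pads; the fingertips stand 8 mm ahead of it and the grasp point (between the pads) lies 11 mm behind it (ctrl.tip_reach is the distance from the TCP to the fingertips, in m); y points along the fingers, z is the direction in which the jaws open and shut, and the axes are right-handed (so a half turn about y gives the same grasp; the last joint's range is limited). The gripper opens to 94 mm and grips with 3 to 60 N. Pads are 16 mm wide; open, the fingers measure 119 mm over their backs; the gripper's body (75 mm by 177 mm) begins 78 mm behind the grasp point.
Start: joints at [-1.254, 0.3, 1.521, -0, 1.321, -0.067], TCP at [0.206, -0.51, 0.213] pointing down, gripper open.
Joint ranges: [-3.03, 3.03], [-0.79, 2.21], [0.23, 2.52], [-1.04, 4.18], [0, 3.07], [-2.55, 2.55]. Speed limits (rad/s): [2.22, 2.22, 2.57, 3.14, 3.14, 3.14].

## Interface

Orientations are given as [roll, pitch, yaw] about the fixed x, y, z axes, in that order (R = Rz(yaw) Ry(pitch) Rx(roll)).
In Python, from station import ctrl gives the robot as it stands.
- The arm moves only by the tool play_rows, never from a script. Its arguments are lists of equal length, an entry for each row: "twist": the turn, a rotation vector about the world's x, y, z as a fraction of full scale, a list of three; "travel": the shift along the world's x, y, z as a fraction of full scale, a list of three; "grip": the gripper's target within -1 to 1 (shut at 1, half-way at 0, fully open at -1). A call has 1 to 12 rows; each row shifts and turns the commanded pose from where the row before left it; what a row does not reach is not made up. Full scale, the value 1, is 5 cm for a shift and 90 degrees for a turn. A row lasts 1/10 s, in which the tool goes at most 50 mm and 8.59 degrees, less where a joint would pass 70% of its speed; a pose out of reach is approached as far as the arm can. A call with a number of a shift or a turn outside -1 to 1 is refused whole. A call with a gripper value outside its range is refused whole. The fingers move at their own pace and stop on an object; "force" is the grip in N (left out, the last holds). Time passes only in rows, so rows that do not move let the fingers close. It gives the time, the measured TCP pose, the force and the opening at its end, in the units of the state.
- ctrl.get_obs(): the state, without advancing time (a new reading comes with each control period).
- ctrl.camera(name): name is "scene" or "top"; returns a dict with "img" (400x640x3 uint8, red, green, blue), "vfov" (degrees; the focal length in pixels is half the picture's height over the tangent of half this angle, whatever the lens; pixels are square), "cx", "cy" (the principal point, pixels), "rvec" (rotation vector, rad) and "tvec" (3), from world to camera coordinates, as OpenCV has them. Camera axes: x right, y down, z forward; pixel columns grow to the right and rows downward; lengths in m; the calibration is good to about 2 mm. A picture is of the moment at which its call begins. There is no depth.
- ctrl.hand_in(): hands the job in, once; it reports no verdict.
Trained networks look in a picture, given as the dict that the camera call returned (one of the last four; its "shot" number tells which), for a name from the list of things; names that differ only in an ending like _2 or _b are one class to them, and where a whole thing is asked for, a point or a joint stands for the part that bears it (a point fixed in the world has none). Each returns a list of dicts, best first, with "confidence" (0 to 1); they miss things now and then, are a little off and sometimes report something else, mostly with a low value. They report only what shows in the picture. A call takes as long as a camera call. They do not tell look-alikes from the thing itself.
- ctrl.boxes_of(name, picture): "point" ([column, row] in pixels, amid what is visible of it).
- ctrl.trace(name, picture): "pixels" (400x640 bool, what is visible of it) and "point" ([column, row] in pixels, amid what is visible of it).
The state is a dict: "time_s": time; "qpos": joint angles; "joint_vel": joint speeds; "tau": joint torques, N m; "ee_pos": TCP position; "eef_rot": TCP orientation; "force": force on the tool from outside, world axes, zero at the start; "moment": the same for the moment, N m; "grip_width": finger opening in m.
Only numpy, scipy, OpenCV 4.12 (cv2) and the standard library are available. Lean on these libraries where they do the work, as an engineer would, in place of code of your own. Each camera call takes 0.05 s, during which the arm holds its last target.

## Task

Swing the holder's sprung clamp arm up and back until it stays open by itself, then take the white sample cell out of the holder and stand it in the middle ring of the card, with the blue viewer centred upright on top of it. On either side of the cell, stand the yellow standard in the empty ring of the tile with the yellow dot and the orange standard in the empty ring of the tile with the orange dot. Leave the clamp open and do not disturb the green standard.

Things in the scene. Friction and masses are not known exactly. Their poses are not given: they have to be found in the camera images.
- cell_mid (a point): White sample cell, an upright round cylinder with a pale blue window, diameter 36 mm, height 50 mm, about 70 g. At the start it stands on the grey base of the holder (base top 8 mm above the table) under the clamp arm. Point: its centre, 25 mm above its foot; z up along its axis; its yaw does not matter.
- yellow_mid (a point): Yellow colour standard, a solid plastic cylinder of diameter 36 mm and height 40 mm, standing upright at the start, loose, about 60 g. Point: its centre, half-way up; z up along its axis; its yaw does not matter.
- orange_mid (a point): Orange colour standard, a solid plastic cylinder of diameter 36 mm and height 40 mm, standing upright at the start, loose, about 60 g. Point: its centre, half-way up; z up along its axis; its yaw does not matter.
- green_mid (a point): Green colour standard, not needed now and to be left where it is: same shape as the yellow one (diameter 36 mm, height 40 mm), loose. Point: its centre; z up.
- viewer_mid (a point): Blue viewer, a short cylinder of diameter 40 mm and height 30 mm with a black lens on its top face, upright on the table at the start, loose, about 50 g. Point: its centre, 15 mm above its foot; z up along its axis.
- ring_middle (a point): The white comparison card, 120 x 250 x 3 mm, fixed flat on the table. Point: centre of the empty black ring (52 mm across) in the middle of its row, on the card's top surface, 3 mm above the table. x points away from the robot across the card, y runs along the row of three rings (the other two, on the tiles, are 80 mm to either side), z up.
- ring_yellow (a point): Ring of the tile with the yellow dot: a light-grey tile, 110 x 70 x 4 mm, that is fixed flat on one end of the white card (which end varies; its top is 7 mm above the table). Point: centre of its empty printed black ring (52 mm across), on the tile's top surface; the coloured dot (26 mm across) is 53 mm from it along +x. z up, y along the card's row of rings.
- ring_orange (a point): Ring of the tile with the orange dot: a light-grey tile, 110 x 70 x 4 mm, that is fixed flat on one end of the white card (which end varies; its top is 7 mm above the table). Point: centre of its empty printed black ring (52 mm across), on the tile's top surface; the coloured dot (26 mm across) is 53 mm from it along +x. z up, y along the card's row of rings.
- clamp (a joint): Angle of the holder's clamp arm, rad: about 0 when it lies level on the cell, growing as it swings up and back, 1.57 upright, stop at 2.2. A weak spring and its own weight close it (about 1 N at the grip); left at less than about 1.85 it falls shut, beyond that it falls back to its stop and stays open.
- clamp_grip (a point): Middle of the clamp arm's red round grip, a 12 mm thick, 46 mm long bar sticking out sideways (to -y) from the arm, a fork of two thin rods, the nearer 36 mm away. Frame turns with the arm: y along grip and hinge axis, x from grip to hinge axis, 110 mm away and 62.5 mm above the table. Closed: x level, z up. The cell stands in the middle of the fork, 70 mm from the hinge.
There are look-alikes about, which are no part of the job. What is meant by the part that bears yellow_mid is not brown, pink or purple, and is the larger of those in its own colour.

How it is judged:
On the way, in this order (a step that is already met when the one before it is completed fails the run):
1. the clamp arm is swung back past its hold-open point while the cell still stands in the holder (value of joint clamp above 1.9 rad and distance of cell_mid from where it was at the start of the episode below 0.025 m), for 0.2 s.
2. the sample cell stands upright within 12 mm of the centre of the card's middle ring (horizontal distance between cell_mid and ring_middle below 0.012 m and z of cell_mid in the frame of ring_middle between 0.021 and 0.029 m and angle between cell_mid's own z axis and vertical below 0.12 rad), for 0.2 s.
At the end, for the whole second after the job is handed in: Upright and at rest: the cell within 12 mm of the middle ring's centre, each standard within 12 mm of the ring centre on the tile with its own colour of dot, the viewer on the cell within 10 mm of its axis; the clamp stays open beyond 1.9 rad; all released (all of step 2 and horizontal distance between yellow_mid and ring_yellow below 0.012 m and z of yellow_mid in the frame of ring_yellow between 0.016 and 0.024 m and angle between each of yellow_mid, orange_mid, viewer_mid's own z axis and vertical below 0.12 rad and horizontal distance between orange_mid and ring_orange below 0.012 m and z of orange_mid in the frame of ring_orange between 0.016 and 0.024 m and horizontal distance between viewer_mid and cell_mid below 0.01 m and z of viewer_mid in the frame of cell_mid between 0.036 and 0.044 m and linear speed of each of cell, std_yellow, std_orange, viewer below 0.02 m/s and value of joint clamp above 1.9 rad); the robot touches nothing.
It fails at once if the green standard is moved more than 25 mm (distance of green_mid from where it was at the start of the episode above 0.025 m).
It also fails if it takes over 128 s, if anything falls off the work surface, if the arm or the gripper's body presses on something with over 40 N, if the wrist force passes 120 N, or if a joint passes its speed limit or range.

## Working session

There is one attempt and no reset: what is moved stays moved. The work goes in short steps, Python scripts to look and compute and a tool call to move; the robot and the scene stay as the last step left them, time stands still between calls to the robot, and variables do not carry over. Pictures are saved under pics/ and viewed, and the job is handed in when it is done.

Besides the shell and the picture viewer there is one more tool, called after "Emit:" by a JSON object that holds its "name" and its "arguments". play_rows: Moves the arm, as the interface text tells. Its arguments: {"type":"object","properties":{"twist":{"type":"array"},"travel":{"type":"array"},"grip":{"type":"array"},"force":{"type":"number"}},"required":["twist","travel","grip"]}

```bash
ls; mkdir -p pics; cat > h.py <<'E'
import numpy as np, cv2
from station import ctrl
def K(p):
    h=p["img"].shape[0]; f=h/2/np.tan(np.radians(p["vfov"])/2)
    return f,p["cx"],p["cy"]
def ray(p,uv):
    f,cx,cy=K(p); R,_=cv2.Rodrigues(np.array(p["rvec"],float)); t=np.array(p["tvec"],float).ravel()
    return -R.T@t, R.T@np.array([(uv[0]-cx)/f,(uv[1]-cy)/f,1.])
def atz(p,uv,z):
    c,d=ray(p,uv); return c+d*(z-c[2])/d[2]
def proj(p,X):
    f,cx,cy=K(p); R,_=cv2.Rodrigues(np.array(p["rvec"],float)); t=np.array(p["tvec"],float).ravel()
    x=R@np.array(X,float)+t; return np.array([cx+f*x[0]/x[2],cy+f*x[1]/x[2]])
def save(p,n,crop=None,s=1):
    im=p["img"][...,::-1].copy()
    if crop: a,b,c,d=crop; im=im[b:d,a:c]
    if s!=1: im=cv2.resize(im,None,fx=s,fy=s,interpolation=cv2.INTER_CUBIC)
    cv2.imwrite("pics/"+n+".png",im)
E
python3 - <<'E'
from h import *
np.set_printoptions(precision=3,suppress=True)
for n in("scene","top"):
    p=ctrl.camera(n); save(p,n+"0")
    print(n,p["vfov"],p["cx"],p["cy"],ray(p,(p["cx"],p["cy"])))
    for k in["cell_mid","yellow_mid","orange_mid","green_mid","viewer_mid","ring_middle","ring_yellow","ring_orange","clamp_grip","clamp"]:
        try: print(k,[(np.round(d["point"]),round(d["confidence"],2)) for d in ctrl.boxes_of(k,p)])
        except Exception as e: print(k,e)
print(ctrl.get_obs())
E
```

```text
pics
scene 45.89190904914645 324.815456503779 193.15585551334308 (array([0.864, 0.403, 0.869]), array([-0.348, -0.44 , -0.828]))
cell_mid [(array([434., 268.]), 0.54)]
yellow_mid [(array([340., 135.]), 0.73), (array([308., 151.]), 0.69), (array([367., 160.]), 0.53), (array([340., 164.]), 0.51), (array([358., 200.]), 0.47)]
orange_mid [(array([284., 113.]), 0.59), (array([278., 212.]), 0.42)]
green_mid [(array([206., 155.]), 0.82)]
viewer_mid [(array([247., 126.]), 0.75), (array([440., 261.]), 0.58)]
ring_middle [(array([277., 213.]), 0.59), (array([260., 180.]), 0.25)]
ring_yellow [(array([260., 184.]), 0.91)]
ring_orange [(array([293., 238.]), 0.64), (array([277., 214.]), 0.49)]
clamp_grip [(array([440., 267.]), 0.79)]
clamp [(array([443., 266.]), 0.97)]
top 51.43517233618789 314.55925805305014 195.28265862227948 (array([ 0.351, -0.049,  1.027]), array([ 0.15 , -0.005, -0.989]))
cell_mid [(array([197., 211.]), 0.75)]
yellow_mid [(array([328., 226.]), 0.75), (array([352., 248.]), 0.58), (array([290., 215.]), 0.52), (array([360., 212.]), 0.51)]
orange_mid [(array([416., 223.]), 0.77), (array([188., 208.]), 0.24)]
green_mid [(array([414., 135.]), 0.51), (array([196., 213.]), 0.18)]
viewer_mid [(array([419., 184.]), 0.81)]
ring_middle [(array([331., 157.]), 0.86)]
ring_yellow [(array([360., 163.]), 0.83)]
ring_orange [(array([297., 152.]), 0.92), (array([329., 154.]), 0.74), (array([186., 208.]), 0.71)]
clamp_grip [(array([192., 211.]), 0.72)]
clamp [(array([187., 210.]), 0.77)]
{'time_s': 1.1, 'qpos': array([-1.254,  0.3  ,  1.521,  0.   ,  1.321, -0.067]), 'joint_vel': array([ 0.   , -0.001,  0.   , -0.002,  0.001,  0.001]), 'tau': array([  0.002, -53.166, -35.292,   0.071,   0.021,  -0.   ]), 'ee_pos': array([ 0.206, -0.51 ,  0.213]), 'eef_rot': array([-1.571,  0.   , -2.758]), 'force': array([-0.524,  0.683, -0.756]), 'moment': array([ 0.042, -0.018,  0.007]), 'grip_width': 0.09421077775528293}
```

View pics/scene0.png

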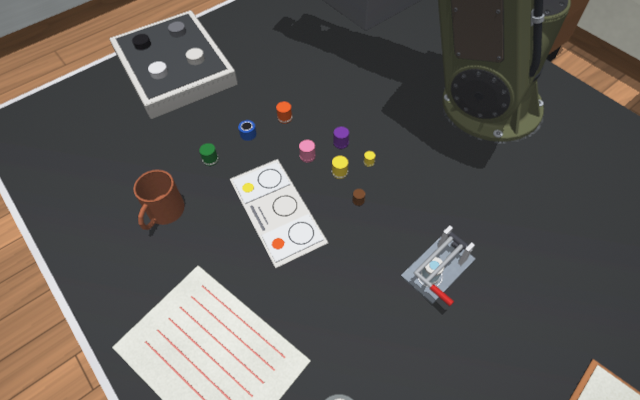

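View pics/top0.png

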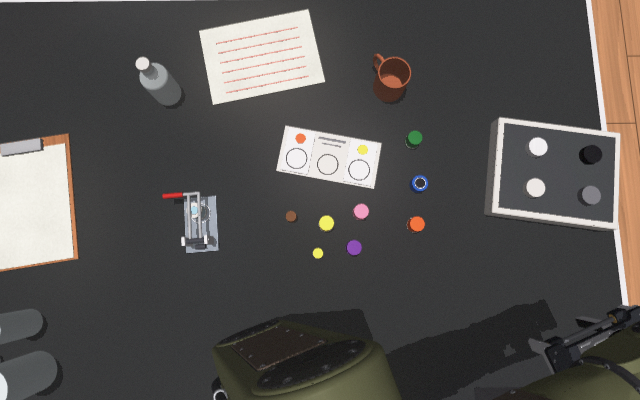

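Candidates for yellow: large yellow top (327,223), small yellow top (318,253), and the pink, purple and brown look-alikes. I choose the large one and check it in a close crop.

```bash
python3 - <<'E'
from h import *
p=ctrl.camera("top"); save(p,"topA",(270,110,440,270),4.5); save(p,"topB",(150,180,230,260),7)
p=ctrl.camera("scene"); save(p,"scB",(390,215,490,315),6); save(p,"scA",(190,90,390,270),4)
E
```

```text
(no output)
```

View pics/topA.png

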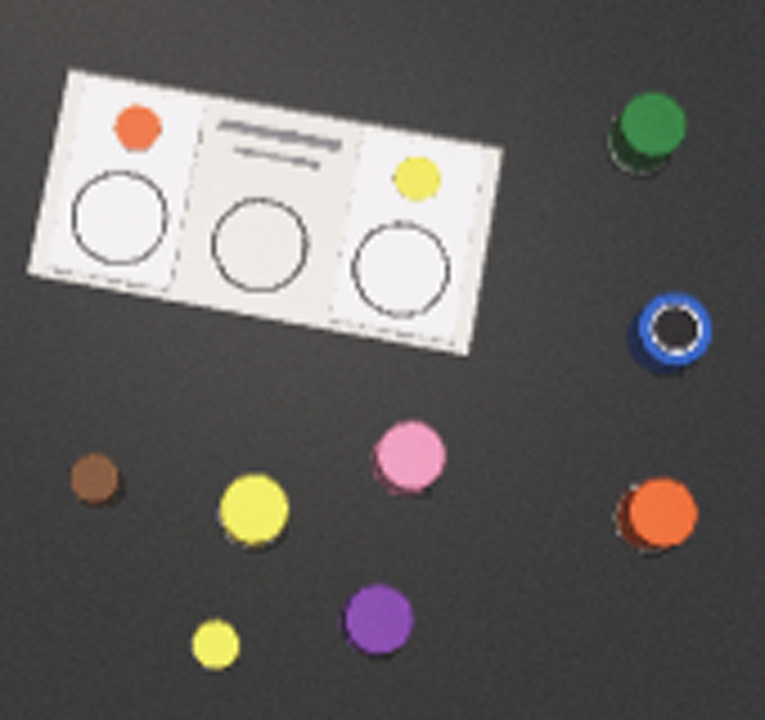

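View pics/topB.png

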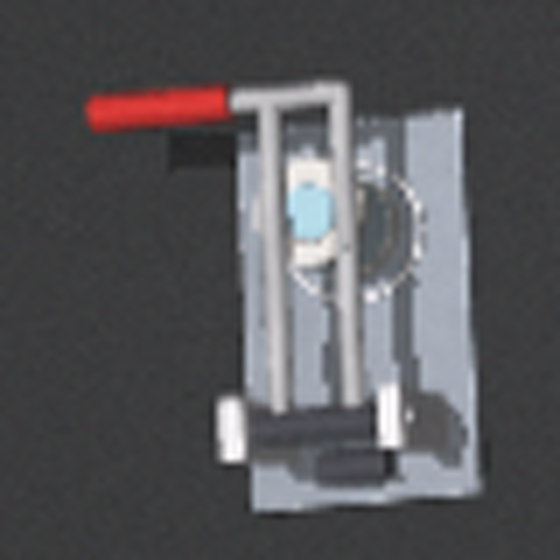

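View pics/scB.png

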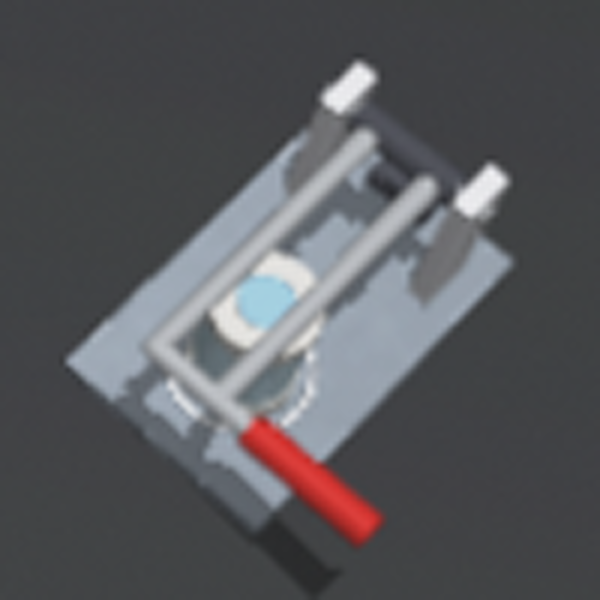

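View pics/scA.png

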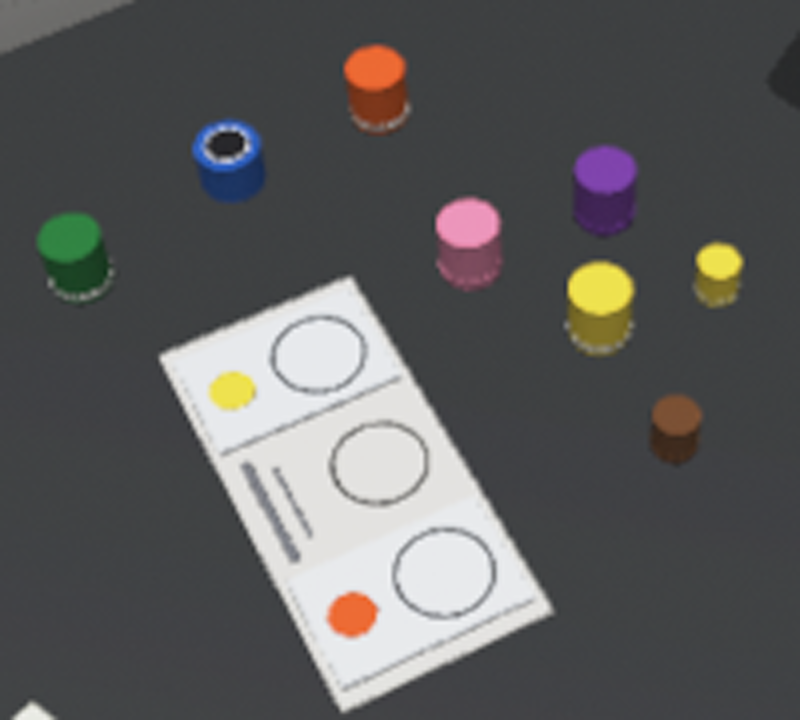

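```bash
cat > m.py <<'E'
from h import *
from scipy.optimize import minimize
np.set_printoptions(precision=4,suppress=True)
def sil(p,x,y,z0,r,h,s=4):
    a=np.linspace(0,2*np.pi,48,endpoint=False)
    pts=np.array([proj(p,[x+r*np.cos(t),y+r*np.sin(t),z]) for z in(z0,z0+h) for t in a])
    return cv2.convexHull(pts.astype(np.float32))[:,0]
def cen(poly):
    m=cv2.moments(poly.astype(np.float32)); return np.array([m['m10'],m['m01']])/m['m00'],m['m00']
HUE={'yellow':(22,36),'orange':(3,15),'green':(50,80),'blue':(105,125),'red':(170,182)}
def mask(p,c,smin=110):
    hsv=cv2.cvtColor(cv2.GaussianBlur(p["img"],(0,0),.6),cv2.COLOR_RGB2HSV)
    a,b=HUE[c]; H=hsv[...,0].astype(int); 
    ok=(H>=a)&(H<=b)
    if c=='red': ok=(H>=172)|(H<=3)
    return (ok&(hsv[...,1]>smin)&(hsv[...,2]>40)).astype(np.uint8)
def blobs(p,c,amin=30,**k):
    n,l,st,ce=cv2.connectedComponentsWithStats(mask(p,c,**k))
    out=[]
    for i in range(1,n):
        if st[i,4]>=amin:
            cs,_=cv2.findContours((l==i).astype(np.uint8),cv2.RETR_EXTERNAL,cv2.CHAIN_APPROX_NONE)
            f=np.zeros(l.shape,np.uint8); cv2.drawContours(f,[cv2.convexHull(np.vstack(cs))],-1,1,-1)
            m=cv2.moments(f,True); out.append((np.array([m['m10'],m['m01']])/m['m00'],m['m00']))
    return out
def locate(p,c,near,z0,r,h):
    bl=[b for b in blobs(p,c) if np.linalg.norm(b[0]-near)<20]
    b=max(bl,key=lambda b:b[1])
    x0=atz(p,b[0],z0+h/2)[:2]
    f=lambda q: np.sum((cen(sil(p,q[0],q[1],z0,r,h))[0]-b[0])**2)
    q=minimize(f,x0,method='Nelder-Mead',options=dict(xatol=1e-5,fatol=1e-6)).x
    return q,b[1],cen(sil(p,*q,z0,r,h))[1]
E
cat > meas.py <<'E'
from m import *
T=ctrl.camera("top"); S=ctrl.camera("scene")
O={'yellow':('yellow',(327,223),(340,166),.018,.04),'orange':('orange',(416,224),(284,111),.018,.04),'green':('green',(414,138),(208,153),.018,.04),'viewer':('blue',(420,184),(247,129),.02,.03)}
for k,(c,t,s,r,h) in O.items():
    print(k,*locate(T,c,np.array(t),0,r,h),*locate(S,c,np.array(s),0,r,h))
def rings(p,box):
    a,b,c,d=box; g=cv2.cvtColor(p["img"],cv2.COLOR_RGB2GRAY)[b:d,a:c]; g=cv2.resize(g,None,fx=6,fy=6,interpolation=cv2.INTER_CUBIC)
    th=cv2.adaptiveThreshold(g,255,0,1,61,25)
    cs,_=cv2.findContours(th,cv2.RETR_LIST,cv2.CHAIN_APPROX_NONE)
    for q in cs:
        if len(q)>250:
            e=cv2.fitEllipse(q); A=cv2.contourArea(q); 
            if .9<A/(np.pi/4*e[1][0]*e[1][1])<1.1 and e[1][0]/e[1][1]>.6:
                uv=((np.array(e[0])+.5)/6-.5+[a,b]); yield uv,np.array(e[1])/6
for n,p,box in(("T",T,(270,115,390,195)),("S",S,(220,150,335,275))):
    for uv,ax in rings(p,box): print(n,uv,ax,atz(p,uv,.003),atz(p,uv,.007))
    for c in('yellow','orange'):
        for b in blobs(p,c,20):
            u=b[0]
            if box[0]<u[0]<box[2] and box[1]<u[1]<box[3]: print(n,c,u,b[1],atz(p,u,.007))
for n,p in(("T",T),("S",S)):
    for b in blobs(p,'red',20): print(n,'red',b, atz(p,b[0],.0625))
E
python3 meas.py
```

```text
yellow [ 0.4352 -0.0816] 198.0 194.15557270217687 [ 0.4326 -0.0857] 299.0 329.9834917506669
orange [ 0.4299 -0.2992] 238.0 235.13845221837983 [ 0.4287 -0.3034] 277.0 290.24609445000533
green [ 0.6465 -0.3074] 158.0 242.44190032896586 [ 0.6423 -0.3092] 272.0 330.64800551440567
viewer [ 0.5307 -0.3131] 253.0 261.36242273519747 [ 0.5318 -0.3138] 317.0 305.6679905667552
T [358.6767 169.4988] [18.7974 19.3979] [ 0.5699 -0.167   0.003 ] [ 0.569  -0.1665  0.007 ]
T [358.625  169.4413] [21.4702 22.0766] [ 0.57   -0.1669  0.003 ] [ 0.5692 -0.1664  0.007 ]
T [327.239  164.0578] [18.7843 19.0033] [ 0.5849 -0.088   0.003 ] [ 0.584  -0.0879  0.007 ]
T [327.2987 164.0356] [21.4372 21.8225] [ 0.5849 -0.0882  0.003 ] [ 0.584 -0.088  0.007]
T [296.1116 158.013 ] [18.7958 19.2636] [ 0.6015 -0.0096  0.003 ] [ 0.6005 -0.0097  0.007 ]
T [296.0929 157.9333] [21.3961 21.8963] [ 0.6017 -0.0095  0.003 ] [ 0.6007 -0.0097  0.007 ]
T yellow [362.2687 149.1791] 67.0 [ 0.6214 -0.1771  0.007 ]
T orange [300.0714 138.    ] 70.0 [ 0.6524 -0.0201  0.007 ]
S [300.6417 232.7871] [20.283  23.3898] [ 0.6022 -0.012   0.003 ] [ 0.6034 -0.0101  0.007 ]
S [300.6335 232.7707] [23.0553 26.2717] [ 0.6022 -0.0121  0.003 ] [ 0.6034 -0.0102  0.007 ]
S [284.491  205.3854] [18.3893 22.4263] [ 0.5875 -0.0886  0.003 ] [ 0.5888 -0.0863  0.007 ]
S [284.4166 205.4329] [21.3304 25.3038] [ 0.5877 -0.0886  0.003 ] [ 0.589  -0.0863  0.007 ]
S [269.2465 178.192 ] [17.037  21.5388] [ 0.5704 -0.1695  0.003 ] [ 0.5717 -0.1669  0.007 ]
S [269.2104 178.1831] [19.6373 24.4059] [ 0.5704 -0.1696  0.003 ] [ 0.5718 -0.167   0.007 ]
S yellow [247.7333 187.1733] 75.0 [ 0.623  -0.1775  0.007 ]
S orange [277.6961 243.1373] 102.0 [ 0.6547 -0.0211  0.007 ]
T red (array([171.9219, 195.0156]), 128.0) [0.5013 0.2802 0.0625]
S red (array([441.9747, 295.0455]), 198.0) [0.5032 0.2797 0.0625]
```

```bash
cat > m2.py <<'E'
from m import *
T=ctrl.camera("top"); S=ctrl.camera("scene")
for n,p in(("T",T),("S",S)):
    m=mask(p,'red'); k,l,st,ce=cv2.connectedComponentsWithStats(m)
    i=max(range(1,k),key=lambda i:st[i,4]); ys,xs=np.nonzero(l==i); r=cv2.minAreaRect(np.c_[xs,ys].astype(np.float32)); b=cv2.boxPoints(r)
    b=sorted(b,key=lambda q:q[0]); e=[(b[0]+b[1])/2,(b[2]+b[3])/2]
    P=[atz(p,q,.0625) for q in e]; d=P[1]-P[0]; print(n,P,np.linalg.norm(d),np.degrees(np.arctan2(d[1],d[0])),(P[0]+P[1])/2)
for k,c,t,s,h in(('yellow','yellow',(327,223),(340,166),.04),('orange','orange',(416,224),(284,111),.04),('viewer','blue',(420,184),(247,129),.03),('green','green',(414,138),(208,153),.04)):
    o=[]
    for p,u in((T,t),(S,s)):
        m=mask(p,c); n,l=cv2.connectedComponents(m); y0,x0=np.mgrid[:400,:640]
        sel=(np.hypot(x0-u[0],y0-u[1])<15)&(m>0); v=p["img"].max(2)
        th,_=cv2.threshold(v[sel].reshape(-1,1),0,255,cv2.THRESH_OTSU)
        f=(sel&(v>th)).astype(np.uint8); cs,_=cv2.findContours(f,0,cv2.CHAIN_APPROX_NONE); q=cv2.convexHull(max(cs,key=cv2.contourArea)); g=np.zeros((400,640),np.uint8); cv2.drawContours(g,[q],-1,1,-1)
        M=cv2.moments(g,True); o+= [atz(p,(M['m10']/M['m00'],M['m01']/M['m00']),h)[:2],M['m00']]
    print(k,o)
for n,p in(("T",T),("S",S)):
    hsv=cv2.cvtColor(p["img"],cv2.COLOR_RGB2HSV)
    m=((hsv[...,0]>85)&(hsv[...,0]<110)&(hsv[...,1]>45)&(hsv[...,2]>150)).astype(np.uint8)
    k,l,st,ce=cv2.connectedComponentsWithStats(m)
    for i in range(1,k):
        if st[i,4]>12: print(n,'win',ce[i],st[i,4],atz(p,ce[i],.058))
E
python3 m2.py
```

```text
T [array([0.4996, 0.3036, 0.0625]), array([0.5033, 0.2568, 0.0625])] 0.046917413048482466 -85.42079908212487 [0.5014 0.2802 0.0625]
S [array([0.5052, 0.2549, 0.0625]), array([0.5016, 0.3015, 0.0625])] 0.04670868143119358 94.4965516378447 [0.5034 0.2782 0.0625]
yellow [array([ 0.4335, -0.0812]), 172.0, array([ 0.437 , -0.0814]), 162.0]
orange [array([ 0.4293, -0.2974]), 173.0, array([ 0.4325, -0.2978]), 129.0]
viewer [array([ 0.53  , -0.3116]), 205.0, array([ 0.5326, -0.3122]), 169.0]
green [array([ 0.6417, -0.303 ]), 148.0, array([ 0.6446, -0.3035]), 156.0]
T win [193.7895 209.8421] 38 [0.4662 0.2291 0.058 ]
S win [433.5902 264.5082] 61 [0.4685 0.2277 0.058 ]
```

The two cameras agree to about 3 mm. The 36 mm yellow at (0.435, -0.081) is the right one. Moving to above the clamp grip.

Emit:
{"name": "play_rows", "arguments": {"twist": [[0,0,0.09],[0,0,0.09],[0,0,0.09],[0,0,0.09],[0,0,0.09],[0,0,0.09],[0,0,0.09],[0,0,0.09],[0,0,0.086],[0,0,0],[0,0,0],[0,0,0]], "travel": [[0.3,0.79,0],[0.3,0.79,0],[0.3,0.79,0],[0.3,0.79,0],[0.3,0.79,0],[0.3,0.79,0],[0.3,0.79,0],[0.3,0.79,0],[0.3,0.79,0],[0.3,0.79,0],[0.3,0.79,0],[0.3,0.79,0]], "grip": [-1,-1,-1,-1,-1,-1,-1,-1,-1,-1,-1,-1]}}

```text
time_s: 2.6
ee_pos: [0.3863, -0.0342, 0.2138]
eef_rot: [-1.57, -0.0, -1.492]
force: [0.7, -0.3, -0.2]
grip_width: 0.0943
```

Emit:
{"name": "play_rows", "arguments": {"twist": [[0,0,0],[0,0,0],[0,0,0],[0,0,0],[0,0,0],[0,0,0],[0,0,0],[0,0,0],[0,0,0],[0,0,0]], "travel": [[0.29,0.79,0],[0.29,0.79,0],[0.29,0.79,0],[0.29,0.79,0],[0.29,0.79,0],[0.29,0.79,0],[0.29,0.79,0],[0.25,0.7,0],[0,0,0],[0,0,0]], "grip": [-1,-1,-1,-1,-1,-1,-1,0,0,0]}}

```text
time_s: 3.6
ee_pos: [0.4997, 0.2757, 0.2129]
eef_rot: [-1.572, -0.0, -1.491]
force: [-0.5, 0.0, -0.0]
grip_width: 0.0734
```

Emit:
{"name": "play_rows", "arguments": {"twist": [[0,0,0],[0,0,0],[0,0,0],[0,0,0],[0,0,0],[0,0,0],[0,0,0],[0,0,0],[0,0,0],[0,0,0],[0,0,0],[0,0,0]], "travel": [[0.06,0.16,-0.4],[0,0,-0.4],[0,0,-0.4],[0,0,-0.4],[0,0,-0.4],[0,0,-0.4],[0,0,-0.4],[0,0,-0.42],[0,0,0],[0,0,0],[0,0,0],[0,0,0]], "grip": [0,0,0,0,0,0,0,0,0,0.8,1,1], "force": 8}}

```text
time_s: 4.8
ee_pos: [0.5034, 0.2836, 0.0537]
eef_rot: [-1.569, 0.001, -1.492]
force: [-0.4, -0.0, 0.3]
grip_width: 0.0266
```

Emit:
{"name": "play_rows", "arguments": {"twist": [[0,0,0],[0,0,0],[0,0,0],[0,0,0],[0,0,0]], "travel": [[0,0,0],[0,0,0],[0,0,0],[0,0,0],[0,0,0]], "grip": [1,1,1,1,1]}}

```text
time_s: 5.3
ee_pos: [0.5025, 0.2836, 0.0528]
eef_rot: [-1.572, -0.0, -1.492]
force: [-4.8, -1.8, 5.4]
grip_width: 0.0114
```

```bash
python3 -c "
import numpy as np
t=np.linspace(0,2.12,22)
r=.11*np.cos(t);z=.11*np.sin(t)
a=np.diff(r)/.05;b=np.diff(z)/.05
print([[round(x*.997,2),round(x*.078,2),round(y,2)] for x,y in zip(a,b)])"
```

```text
[[np.float64(-0.01), np.float64(-0.0), np.float64(0.22)], [np.float64(-0.03), np.float64(-0.0), np.float64(0.22)], [np.float64(-0.06), np.float64(-0.0), np.float64(0.21)], [np.float64(-0.08), np.float64(-0.01), np.float64(0.21)], [np.float64(-0.1), np.float64(-0.01), np.float64(0.2)], [np.float64(-0.12), np.float64(-0.01), np.float64(0.19)], [np.float64(-0.14), np.float64(-0.01), np.float64(0.18)], [np.float64(-0.15), np.float64(-0.01), np.float64(0.16)], [np.float64(-0.17), np.float64(-0.01), np.float64(0.15)], [np.float64(-0.18), np.float64(-0.01), np.float64(0.13)], [np.float64(-0.19), np.float64(-0.02), np.float64(0.11)], [np.float64(-0.2), np.float64(-0.02), np.float64(0.09)], [np.float64(-0.21), np.float64(-0.02), np.float64(0.07)], [np.float64(-0.22), np.float64(-0.02), np.float64(0.05)], [np.float64(-0.22), np.float64(-0.02), np.float64(0.02)], [np.float64(-0.22), np.float64(-0.02), np.float64(0.0)], [np.float64(-0.22), np.float64(-0.02), np.float64(-0.02)], [np.float64(-0.22), np.float64(-0.02), np.float64(-0.04)], [np.float64(-0.21), np.float64(-0.02), np.float64(-0.06)], [np.float64(-0.2), np.float64(-0.02), np.float64(-0.09)], [np.float64(-0.19), np.float64(-0.02), np.float64(-0.11)]]
```

Emit:
{"name": "play_rows", "arguments": {"twist": [[0,0,0],[0,0,0],[0,0,0],[0,0,0],[0,0,0],[0,0,0],[0,0,0],[0,0,0],[0,0,0],[0,0,0]], "travel": [[-0.01,0,0.22],[-0.03,0,0.22],[-0.06,0,0.21],[-0.08,-0.01,0.21],[-0.1,-0.01,0.2],[-0.12,-0.01,0.19],[-0.14,-0.01,0.18],[-0.15,-0.01,0.16],[-0.17,-0.01,0.15],[-0.18,-0.01,0.13]], "grip": [1,1,1,1,1,1,1,1,1,1]}}

```text
time_s: 6.3
ee_pos: [0.4525, 0.2803, 0.149]
eef_rot: [-1.564, 0.002, -1.492]
force: [6.3, -2.6, 7.7]
grip_width: 0.0116
```

```bash
python3 - <<'E'
from h import *
p=ctrl.camera("scene"); save(p,"cl1",(360,150,540,320),4)
E
```

```text
(no output)
```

View pics/cl1.png

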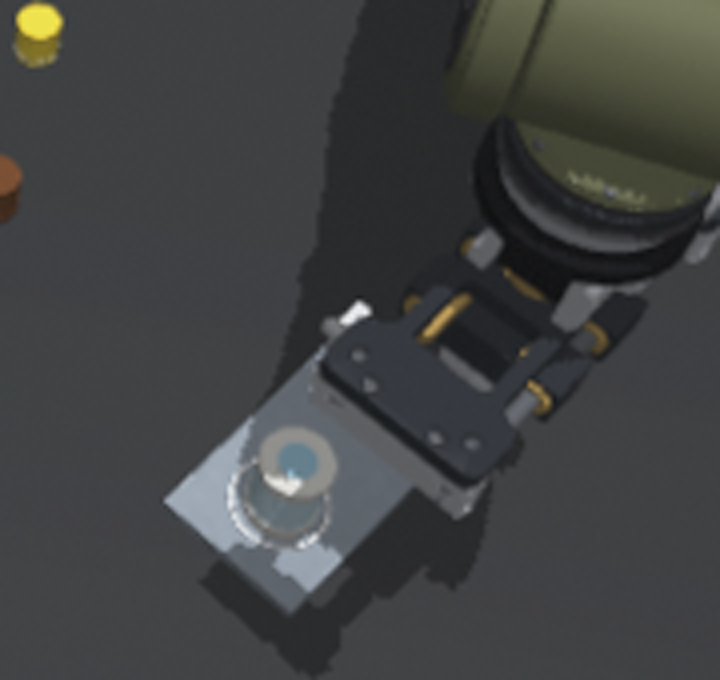

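The clamp is coming up with the gripper and the cell (crop ~(295,480)) stands undisturbed. Continuing the arc.

Emit:
{"name": "play_rows", "arguments": {"twist": [[0,0,0],[0,0,0],[0,0,0],[0,0,0],[0,0,0],[0,0,0],[0,0,0],[0,0,0],[0,0,0],[0,0,0],[0,0,0],[0,0,0]], "travel": [[-0.19,-0.02,0.11],[-0.2,-0.02,0.09],[-0.21,-0.02,0.07],[-0.22,-0.02,0.05],[-0.22,-0.02,0.02],[-0.22,-0.02,0],[-0.22,-0.02,-0.02],[-0.22,-0.02,-0.04],[-0.21,-0.02,-0.06],[-0.2,-0.02,-0.09],[-0.19,-0.02,-0.11],[0,0,0]], "grip": [1,1,1,1,1,1,1,1,1,1,1,1]}}

```text
time_s: 7.55
ee_pos: [0.3344, 0.2688, 0.146]
eef_rot: [-1.572, -0.0, -1.491]
force: [-0.7, 1.6, 1.5]
grip_width: 0.0117
```

Emit:
{"name": "play_rows", "arguments": {"twist": [[0,0,0],[0,0,0],[0,0,0],[0,0,0],[0,0,0],[0,0,0],[0,0,0],[0,0,0],[0,0,0],[0,0,0]], "travel": [[0,0,0],[0,0,0],[0,0,0],[0,0,0],[0,0,0],[0,0,0.3],[0,0,0.4],[0,0,0.4],[0.3,0,0.3],[0.4,0,0]], "grip": [-0.1,-0.1,-0.1,-0.1,-0.1,-0.1,-0.1,-0.1,-0.1,-0.1]}}

```text
time_s: 8.55
ee_pos: [0.3718, 0.2695, 0.2192]
eef_rot: [-1.567, 0.002, -1.491]
force: [0.2, 1.2, 0.2]
grip_width: 0.0518
```

Emit:
{"name": "play_rows", "arguments": {"twist": [[0,0,0],[0,0,0],[0,0,0],[0,0,0],[0,0,0]], "travel": [[0.7,-0.4,0.2],[0.7,-0.4,0],[0.7,-0.4,0],[0.5,-0.4,0],[0,0,0]], "grip": [-1,-1,-1,-1,-1]}}

```text
time_s: 9.05
ee_pos: [0.503, 0.1868, 0.2263]
eef_rot: [-1.571, -0.001, -1.495]
force: [0.3, 0.3, -0.6]
grip_width: 0.0883
```

```bash
python3 - <<'E'
from h import *
p=ctrl.camera("scene"); save(p,"cl2",(360,120,560,320),3.5)
p=ctrl.camera("top"); save(p,"cl2t",(120,140,280,280),4.5)
E
```

```text
(no output)
```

View pics/cl2.png

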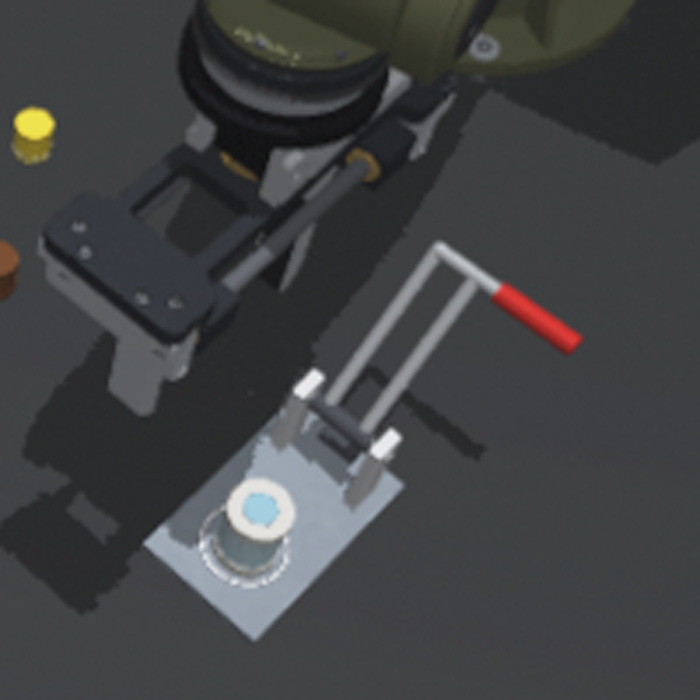

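View pics/cl2t.png

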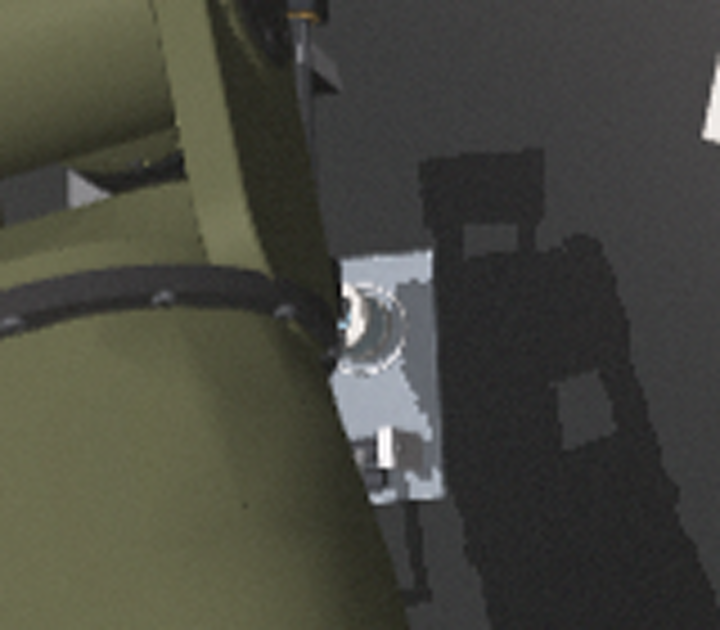

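Clamp is open at its stop, cell stands in its place (scene px (434,265), as before). Now grasping the cell.

Emit:
{"name": "play_rows", "arguments": {"twist": [[0,0,0],[0,0,0],[0,0,0],[0,0,0],[0,0,0],[0,0,0]], "travel": [[-0.36,0.42,0],[-0.37,0.42,0],[0,0,-0.5],[0,0,-0.5],[0,0,0],[0,0,0]], "grip": [-0.23,-0.23,-0.23,-0.23,-0.23,-0.23]}}

```text
time_s: 9.75
ee_pos: [0.4641, 0.2315, 0.1777]
eef_rot: [-1.571, 0.0, -1.491]
force: [-0.2, 0.4, 1.4]
grip_width: 0.0578
```

Emit:
{"name": "play_rows", "arguments": {"twist": [[0,0,0],[0,0,0],[0,0,0],[0,0,0],[0,0,0],[0,0,0],[0,0,0],[0,0,0],[0,0,0],[0,0,0],[0,0,0],[0,0,0]], "travel": [[0.05,-0.05,-0.5],[0,0,-0.5],[0,0,-0.5],[0,0,-0.5],[0,0,-0.5],[0,0,-0.3],[0,0,-0.2],[0,0,0],[0,0,0],[0,0,0],[0,0,0],[0,0,0]], "grip": [-0.23,-0.23,-0.23,-0.23,-0.23,-0.23,-0.23,-0.23,0.5,0.5,0.5,0.5], "force": 12}}

```text
time_s: 10.95
ee_pos: [0.4673, 0.2287, 0.0277]
eef_rot: [-1.57, 0.0, -1.492]
force: [-1.2, -0.8, 5.7]
grip_width: 0.036
```

Emit:
{"name": "play_rows", "arguments": {"twist": [[0,0,0],[0,0,0],[0,0,0],[0,0,0],[0,0,0],[0,0,0]], "travel": [[0,0,0],[0,0,0],[0,0,0.2],[0,0,0.4],[0,0,0.4],[0,0,0]], "grip": [0.6,0.6,0.6,0.6,0.6,0.6]}}

```text
time_s: 11.55
ee_pos: [0.4681, 0.229, 0.0797]
eef_rot: [-1.567, 0.001, -1.492]
force: [0.2, 0.5, -0.5]
grip_width: 0.036
```

```bash
python3 - <<'E'
from h import *
p=ctrl.camera("scene"); save(p,"ce1",(360,150,540,320),4)
E
```

```text
(no output)
```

View pics/ce1.png

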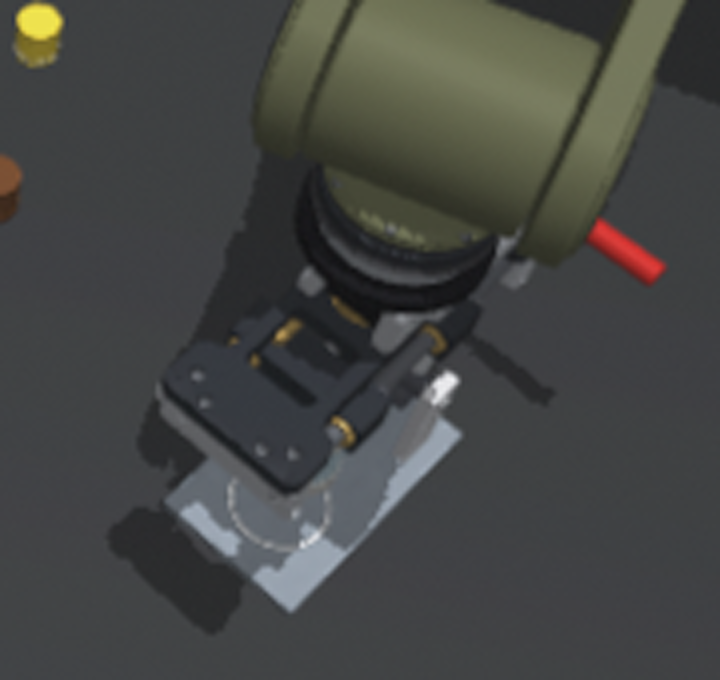

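Emit:
{"name": "play_rows", "arguments": {"twist": [[0,0,0],[0,0,0],[0,0,0],[0,0,0],[0,0,0],[0,0,0],[0,0,0],[0,0,0],[0,0,0],[0,0,0],[0,0,0],[0,0,0]], "travel": [[0,0,0.8],[0.24,-0.6,0.2],[0.3,-0.7,0],[0.3,-0.7,0],[0.3,-0.7,0],[0.3,-0.7,0],[0.3,-0.7,0],[0.3,-0.7,0],[0.24,-0.7,0],[0.1,-0.5,0],[0,-0.3,0],[0,0,0]], "grip": [0.6,0.6,0.6,0.6,0.6,0.6,0.6,0.6,0.6,0.6,0.6,0.6]}}

```text
time_s: 12.8
ee_pos: [0.5854, -0.0876, 0.126]
eef_rot: [-1.572, 0.0, -1.494]
force: [0.1, 0.7, -0.9]
grip_width: 0.036
```

Emit:
{"name": "play_rows", "arguments": {"twist": [[0,0,0]], "travel": [[0,0,0]], "grip": [0.6]}}

```text
time_s: 12.9
ee_pos: [0.5856, -0.0857, 0.1265]
eef_rot: [-1.572, 0.0, -1.492]
force: [-0.9, -0.4, -0.4]
grip_width: 0.0356
```

Emit:
{"name": "play_rows", "arguments": {"twist": [[0,0,0],[0,0,0],[0,0,0],[0,0,0],[0,0,0],[0,0,0],[0,0,0],[0,0,0],[0,0,0]], "travel": [[0.01,-0.04,-0.4],[0,0,-0.4],[0,0,-0.4],[0,0,-0.4],[0,0,-0.2],[0,0,-0.1],[0,0,-0.1],[0,0,0],[0,0,0]], "grip": [0.6,0.6,0.6,0.6,0.6,0.6,0.6,0.6,0.6]}}

```text
time_s: 13.8
ee_pos: [0.5867, -0.0885, 0.0276]
eef_rot: [-1.57, -0.0, -1.492]
force: [0.0, 0.0, -0.3]
grip_width: 0.0359
```

Emit:
{"name": "play_rows", "arguments": {"twist": [[0,0,0],[0,0,0],[0,0,0]], "travel": [[0,0,-0.05],[0,0,-0.04],[0,0,0]], "grip": [0.6,0.6,0.6]}}

```text
time_s: 14.1
ee_pos: [0.5866, -0.0886, 0.0226]
eef_rot: [-1.57, -0.0, -1.492]
force: [0.3, -0.3, 1.1]
grip_width: 0.036
```

Emit:
{"name": "play_rows", "arguments": {"twist": [[0,0,0],[0,0,0],[0,0,0],[0,0,0],[0,0,0],[0,0,0],[0,0,0],[0,0,0],[0,0,0],[0,0,0]], "travel": [[0,0,0],[0,0,0],[0,0,0],[0,0,0.3],[0,0,0.5],[0,0,0.5],[0,0,0.6],[0,0,0.6],[-0.3,0,0.3],[-0.5,0,0]], "grip": [0.15,-0.1,-0.23,-0.23,-0.23,-0.23,-0.23,-0.23,-0.23,-0.23]}}

```text
time_s: 15.1
ee_pos: [0.5474, -0.0886, 0.1659]
eef_rot: [-1.566, -0.001, -1.491]
force: [0.6, 0.5, -0.3]
grip_width: 0.0577
```

Emit:
{"name": "play_rows", "arguments": {"twist": [[0,0,0],[0,0,0],[0,0,0],[0,0,0]], "travel": [[-0.7,0,0],[-0.7,0,0],[-0.7,0.1,0],[0,0,0]], "grip": [-0.23,-0.23,-0.23,-0.23]}}

```text
time_s: 15.5
ee_pos: [0.4387, -0.0831, 0.1635]
eef_rot: [-1.571, -0.0, -1.492]
force: [0.1, -0.5, 0.5]
grip_width: 0.0579
```

```bash
python3 - <<'E'
from h import *
p=ctrl.camera("scene"); save(p,"pl1",(200,120,400,290),4)
E
```

```text
(no output)
```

View pics/pl1.png

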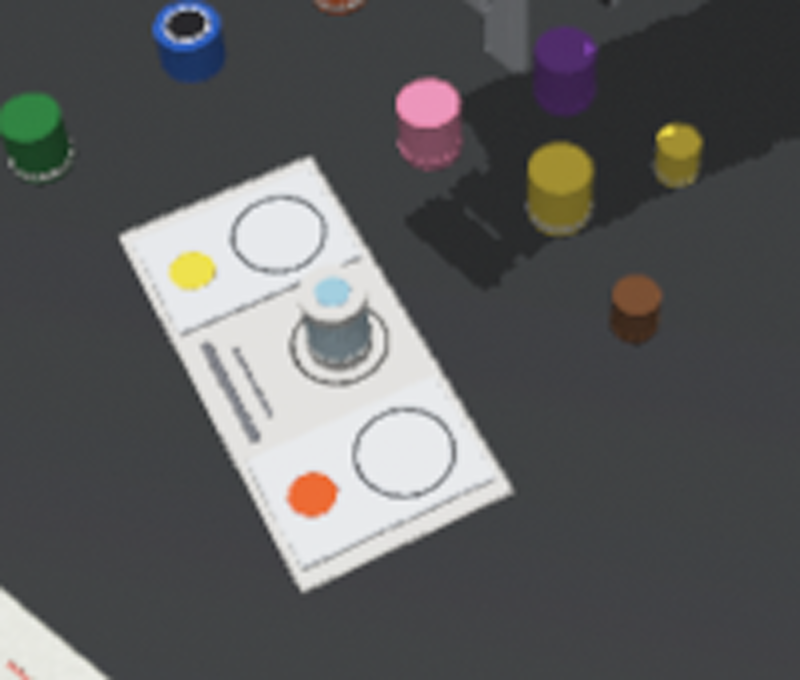

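Cell is upright and centred in the middle ring (crop (338,342)). Now the yellow standard.

Emit:
{"name": "play_rows", "arguments": {"twist": [[0,0,0.067],[0,0,0.067],[0,0,0],[0,0,0],[0,0,0],[0,0,0]], "travel": [[-0.07,0.04,-0.3],[0,0,-0.5],[0,0,-0.5],[0,0,-0.3],[0,0,0],[0,0,0]], "grip": [-0.15,-0.15,-0.15,-0.15,-0.15,-0.15]}}

```text
time_s: 16.15
ee_pos: [0.4387, -0.0816, 0.0832]
eef_rot: [-1.57, -0.0, -1.281]
force: [0.6, -0.1, -0.3]
grip_width: 0.054
```

Emit:
{"name": "play_rows", "arguments": {"twist": [[0,0,0],[0,0,0],[0,0,0],[0,0,0],[0,0,0],[0,0,0],[0,0,0],[0,0,0],[0,0,0],[0,0,0]], "travel": [[-0.07,0,-0.4],[0,0,-0.4],[0,0,-0.3],[0,0,-0.24],[0,0,0],[0,0,0],[0,0,0],[0,0,0],[0,0,0],[0,0,0]], "grip": [-0.15,-0.15,-0.15,-0.15,-0.15,0.2,0.4,0.6,0.6,0.6], "force": 12}}

```text
time_s: 17.15
ee_pos: [0.4349, -0.0816, 0.0162]
eef_rot: [-1.57, -0.001, -1.281]
force: [-2.0, 0.9, 6.7]
grip_width: 0.0355
```

Emit:
{"name": "play_rows", "arguments": {"twist": [[0,0,0],[0,0,0],[0,0,0],[0,0,0],[0,0,0],[0,0,0],[0,0,0],[0,0,0],[0,0,0],[0,0,0]], "travel": [[0,0,0.3],[0,0,0.6],[0,0,0.6],[0.3,-0.2,0.5],[0.5,-0.35,0],[0.6,-0.35,0],[0.6,-0.35,0],[0.5,-0.3,0],[0.21,-0.15,0],[0,0,0]], "grip": [0.6,0.6,0.6,0.6,0.6,0.6,0.6,0.6,0.6,0.6]}}

```text
time_s: 18.15
ee_pos: [0.5704, -0.1671, 0.115]
eef_rot: [-1.571, 0.0, -1.282]
force: [-0.7, 0.4, -0.8]
grip_width: 0.0358
```

Emit:
{"name": "play_rows", "arguments": {"twist": [[0,0,0]], "travel": [[0,0,0]], "grip": [0.6]}}

```text
time_s: 18.25
ee_pos: [0.5693, -0.1662, 0.1152]
eef_rot: [-1.571, 0.001, -1.281]
force: [-0.1, 0.7, -0.9]
grip_width: 0.0358
```

Down to TCP z ≈ 0.0235.

Emit:
{"name": "play_rows", "arguments": {"twist": [[0,0,0],[0,0,0],[0,0,0],[0,0,0],[0,0,0],[0,0,0],[0,0,0],[0,0,0]], "travel": [[0.02,-0.01,-0.4],[0,0,-0.5],[0,0,-0.4],[0,0,-0.2],[0,0,-0.15],[0,0,-0.1],[0,0,0],[0,0,0]], "grip": [0.6,0.6,0.6,0.6,0.6,0.6,0.6,0.6]}}

```text
time_s: 19.05
ee_pos: [0.5712, -0.1671, 0.0286]
eef_rot: [-1.57, -0.001, -1.281]
force: [-0.2, 1.0, 0.3]
grip_width: 0.0356
```

Emit:
{"name": "play_rows", "arguments": {"twist": [[0,0,0],[0,0,0],[0,0,0],[0,0,0],[0,0,0],[0,0,0],[0,0,0],[0,0,0],[0,0,0],[0,0,0],[0,0,0],[0,0,0]], "travel": [[0,0,-0.06],[0,0,-0.04],[0,0,0],[0,0,0],[0,0,0],[0,0,0],[0,0,0.3],[0,0,0.5],[0,0,0.5],[-0.2,-0.2,0.5],[-0.6,-0.5,0.3],[-0.6,-0.6,0]], "grip": [0.6,0.6,0.6,0.15,-0.1,-0.23,-0.23,-0.23,-0.23,-0.23,-0.23,-0.23]}}

```text
time_s: 20.25
ee_pos: [0.5012, -0.2325, 0.1313]
eef_rot: [-1.568, -0.003, -1.279]
force: [0.9, -1.0, 0.5]
grip_width: 0.0579
```

Emit:
{"name": "play_rows", "arguments": {"twist": [[0,0,0],[0,0,0],[0,0,0],[0,0,0],[0,0,0]], "travel": [[-0.5,-0.45,0],[-0.5,-0.45,-0.2],[-0.35,-0.35,-0.5],[0,0,-0.3],[0,0,0]], "grip": [-0.15,-0.15,-0.15,-0.15,-0.15]}}

```text
time_s: 20.75
ee_pos: [0.4325, -0.2945, 0.0773]
eef_rot: [-1.572, 0.002, -1.282]
force: [0.1, -0.3, -0.2]
grip_width: 0.054
```

```bash
python3 - <<'E'
from h import *
p=ctrl.camera("scene"); save(p,"pl2",(200,60,400,290),3)
E
```

```text
(no output)
```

View pics/pl2.png

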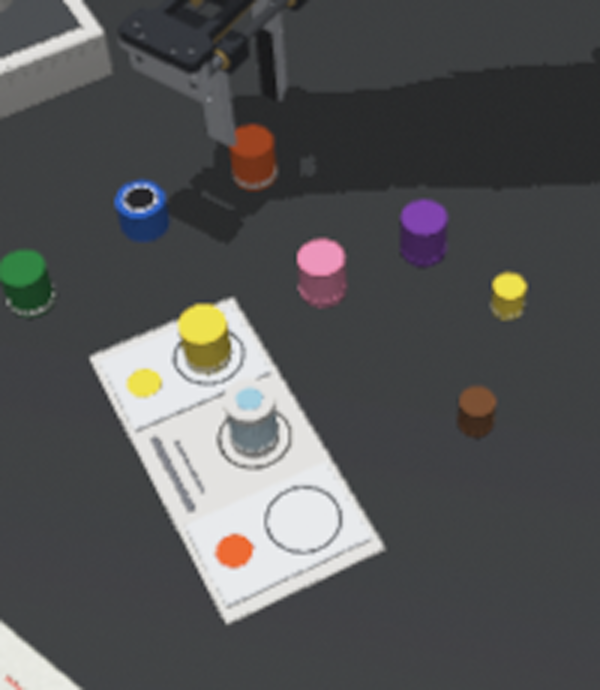

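Yellow is centred in its ring (crop (208,355)). Now orange.

Emit:
{"name": "play_rows", "arguments": {"twist": [[0,0,0],[0,0,0],[0,0,0],[0,0,0],[0,0,0],[0,0,0],[0,0,0],[0,0,0],[0,0,0]], "travel": [[-0.02,-0.06,-0.3],[0,0,-0.4],[0,0,-0.3],[0,0,-0.22],[0,0,0],[0,0,0],[0,0,0],[0,0,0],[0,0,0]], "grip": [-0.15,-0.15,-0.15,-0.15,0,0.3,0.6,0.6,0.6], "force": 12}}

```text
time_s: 21.7
ee_pos: [0.433, -0.2978, 0.018]
eef_rot: [-1.57, -0.001, -1.281]
force: [-0.2, 1.5, 7.0]
grip_width: 0.0357
```

Emit:
{"name": "play_rows", "arguments": {"twist": [[0,0,0],[0,0,0],[0,0,0],[0,0,0],[0,0,0],[0,0,0],[0,0,0],[0,0,0],[0,0,0],[0,0,0],[0,0,0],[0,0,0]], "travel": [[0,0,0.3],[0,0,0.6],[0,0,0.7],[0.2,0.3,0.7],[0.4,0.7,0],[0.4,0.7,0],[0.4,0.7,0],[0.4,0.7,0],[0.4,0.7,0],[0.4,0.7,0],[0.4,0.7,0],[0.3,0.5,0]], "grip": [0.6,0.6,0.6,0.6,0.6,0.6,0.6,0.6,0.6,0.6,0.6,0.6]}}

```text
time_s: 22.9
ee_pos: [0.5982, -0.0103, 0.1322]
eef_rot: [-1.57, -0.0, -1.28]
force: [0.0, -0.0, -0.1]
grip_width: 0.036
```

Emit:
{"name": "play_rows", "arguments": {"twist": [[0,0,0],[0,0,0],[0,0,0]], "travel": [[0.08,0.06,0],[0,0,0],[0,0,0]], "grip": [0.6,0.6,0.6]}}

```text
time_s: 23.2
ee_pos: [0.601, -0.0104, 0.132]
eef_rot: [-1.571, -0.0, -1.282]
force: [0.3, -0.2, -1.2]
grip_width: 0.0358
```

Emit:
{"name": "play_rows", "arguments": {"twist": [[0,0,0],[0,0,0],[0,0,0],[0,0,0],[0,0,0],[0,0,0],[0,0,0],[0,0,0]], "travel": [[0.02,0.01,-0.5],[0,0,-0.5],[0,0,-0.5],[0,0,-0.3],[0,0,-0.15],[0,0,-0.1],[0,0,0],[0,0,0]], "grip": [0.6,0.6,0.6,0.6,0.6,0.6,0.6,0.6]}}

```text
time_s: 24.0
ee_pos: [0.6029, -0.0091, 0.0303]
eef_rot: [-1.57, -0.0, -1.281]
force: [-0.5, -0.5, -0.4]
grip_width: 0.036
```

Emit:
{"name": "play_rows", "arguments": {"twist": [[0,0,0],[0,0,0],[0,0,0],[0,0,0],[0,0,0],[0,0,0],[0,0,0],[0,0,0],[0,0,0],[0,0,0],[0,0,0],[0,0,0]], "travel": [[0,0,-0.06],[0,0,-0.04],[0,0,0],[0,0,0],[0,0,0],[0,0,0],[0,0,0.3],[0,0,0.5],[0,0,0.6],[-0.2,0,0.7],[-0.3,-0.5,0.2],[-0.3,-0.7,0]], "grip": [0.6,0.6,0.6,0.15,-0.1,-0.23,-0.23,-0.23,-0.23,-0.23,-0.23,-0.23]}}

```text
time_s: 25.2
ee_pos: [0.5629, -0.0687, 0.1428]
eef_rot: [-1.567, -0.002, -1.279]
force: [0.2, 0.1, 0.2]
grip_width: 0.0577
```

Emit:
{"name": "play_rows", "arguments": {"twist": [[0,0,0],[0,0,0],[0,0,0],[0,0,0],[0,0,0],[0,0,0],[0,0,0],[0,0,0],[0,0,0],[0,0,0]], "travel": [[-0.09,-0.7,0],[-0.09,-0.7,0],[-0.09,-0.7,0],[-0.09,-0.7,0],[-0.09,-0.7,0],[-0.09,-0.7,0],[-0.09,-0.55,0],[0,-0.1,-0.5],[0,0,-0.5],[0,0,0]], "grip": [-0.23,-0.23,-0.23,-0.23,-0.23,-0.23,-0.23,-0.23,-0.23,-0.23]}}

```text
time_s: 26.2
ee_pos: [0.5296, -0.311, 0.0874]
eef_rot: [-1.574, 0.004, -1.282]
force: [-0.1, -0.0, 0.0]
grip_width: 0.0579
```

```bash
python3 - <<'E'
from h import *
p=ctrl.camera("scene"); save(p,"pl3",(200,60,400,290),3)
E
```

```text
(no output)
```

View pics/pl3.png

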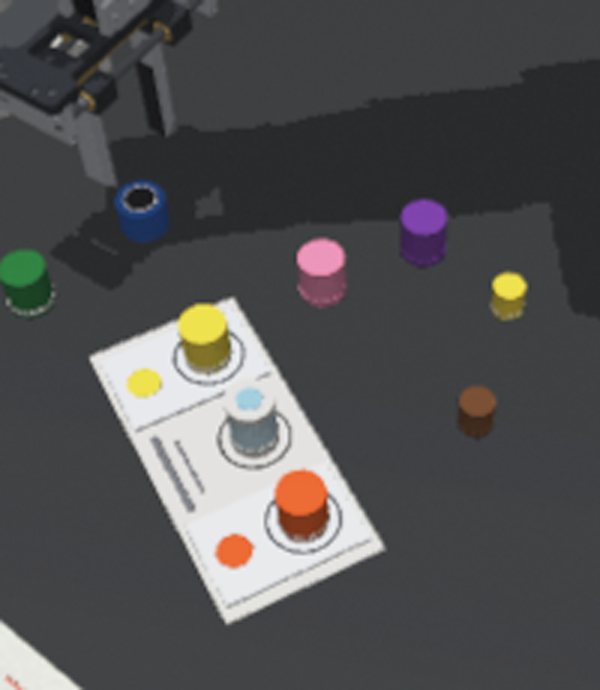

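Emit:
{"name": "play_rows", "arguments": {"twist": [[0,0,0],[0,0,0],[0,0,0],[0,0,0],[0,0,0],[0,0,0],[0,0,0],[0,0,0],[0,0,0],[0,0,0]], "travel": [[0.02,-0.02,-0.4],[0,0,-0.4],[0,0,-0.4],[0,0,-0.28],[0,0,0],[0,0,0],[0,0,0],[0,0,0],[0,0,0],[0,0,0]], "grip": [-0.23,-0.23,-0.23,-0.23,-0.1,0.2,0.5,0.5,0.5,0.5], "force": 10}}

```text
time_s: 27.25
ee_pos: [0.5326, -0.3129, 0.017]
eef_rot: [-1.569, -0.002, -1.281]
force: [-1.2, 1.5, 7.1]
grip_width: 0.0397
```

```bash
cat > win.py <<'E'
from m import *
for n in("top","scene"):
    p=ctrl.camera(n); hsv=cv2.cvtColor(p["img"],cv2.COLOR_RGB2HSV)
    m=((hsv[...,0]>85)&(hsv[...,0]<110)&(hsv[...,1]>45)&(hsv[...,2]>150)).astype(np.uint8)
    k,l,st,ce=cv2.connectedComponentsWithStats(m)
    for i in range(1,k):
        if st[i,4]>12: print(n,'win',ce[i],st[i,4],atz(p,ce[i],.053))
    if n=="top": save(p,"t4",(270,110,440,270),4)
    for c,near in(('yellow',(.5705,-.1667)),('orange',(.602,-.01))):
        u=proj(p,[*near,.027]); 
        try:print(n,c,*locate(p,c,u,.007,.018,.04))
        except Exception as e: print(e)
E
python3 win.py
```

```text
top win [327.9167 159.2222] 36 [ 0.5853 -0.088   0.053 ]
top yellow [ 0.5713 -0.1675] 178.0 222.01454280526377
top orange [ 0.6029 -0.0085] 185.0 220.71320932754315
scene win [282.5 192.5] 44 [ 0.5876 -0.0886  0.053 ]
scene yellow [ 0.5702 -0.1715] 287.0 342.0390146879945
scene orange [ 0.6026 -0.011 ] 322.0 381.470687745139
```

View pics/t4.png

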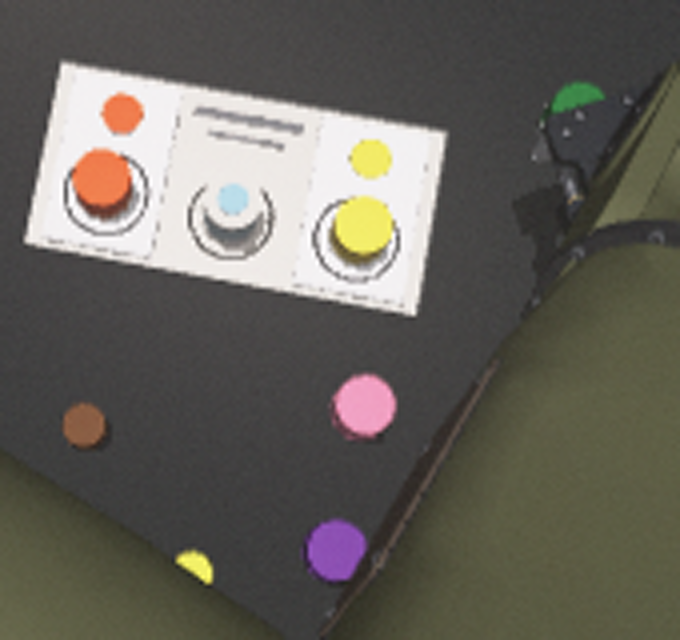

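Emit:
{"name": "play_rows", "arguments": {"twist": [[0,0,0],[0,0,0],[0,0,0],[0,0,0],[0,0,0],[0,0,0],[0,0,0],[0,0,0],[0,0,0],[0,0,0],[0,0,0],[0,0,0]], "travel": [[0,0,0.3],[0,0,0.6],[0,0,0.7],[0,0.1,0.7],[0.1,0.4,0.3],[0.18,0.6,0],[0.18,0.7,0],[0.18,0.7,0],[0.18,0.7,0],[0.16,0.7,0],[0.1,0.58,0],[0,0,0]], "grip": [0.5,0.5,0.5,0.5,0.5,0.5,0.5,0.5,0.5,0.5,0.5,0.5]}}

```text
time_s: 28.55
ee_pos: [0.5864, -0.0854, 0.1467]
eef_rot: [-1.57, -0.0, -1.278]
force: [-0.3, -0.4, -0.7]
grip_width: 0.0402
```

Emit:
{"name": "play_rows", "arguments": {"twist": [[0,0,0],[0,0,0]], "travel": [[0,0,0],[0,0,0]], "grip": [0.5,0.5]}}

```text
time_s: 28.75
ee_pos: [0.5858, -0.0894, 0.146]
eef_rot: [-1.571, -0.0, -1.282]
force: [-0.4, 0.1, -0.9]
grip_width: 0.0399
```

Emit:
{"name": "play_rows", "arguments": {"twist": [[0,0,0],[0,0,0],[0,0,0],[0,0,0],[0,0,0],[0,0,0],[0,0,0]], "travel": [[0.01,0,-0.4],[0,0,-0.4],[0,0,-0.3],[0,0,-0.2],[0,0,-0.1],[0,0,0],[0,0,0]], "grip": [0.5,0.5,0.5,0.5,0.5,0.5,0.5]}}

```text
time_s: 29.45
ee_pos: [0.5868, -0.0886, 0.0761]
eef_rot: [-1.57, -0.0, -1.281]
force: [0.8, -0.1, 0.4]
grip_width: 0.0397
```

```bash
python3 - <<'E'
from h import *
p=ctrl.camera("scene"); save(p,"v1",(230,130,350,250),6)
E
```

```text
(no output)
```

View pics/v1.png

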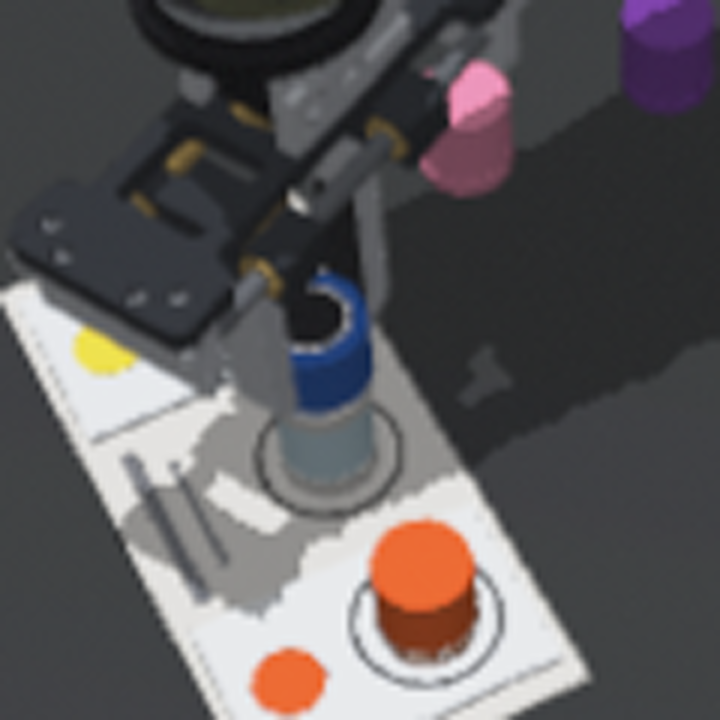

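Aligned over the cell, about 6 mm up. Lowering gently.

Emit:
{"name": "play_rows", "arguments": {"twist": [[0,0,0],[0,0,0],[0,0,0],[0,0,0]], "travel": [[0,0,-0.06],[0,0,-0.04],[0,0,0],[0,0,0]], "grip": [0.5,0.5,0.5,0.5]}}

```text
time_s: 29.9
ee_pos: [0.5864, -0.0885, 0.0704]
eef_rot: [-1.571, 0.0, -1.281]
force: [-0.9, 1.0, -0.4]
grip_width: 0.04
```

Emit:
{"name": "play_rows", "arguments": {"twist": [[0,0,0],[0,0,0]], "travel": [[0,0,-0.02],[0,0,0]], "grip": [0.5,0.5]}}

```text
time_s: 30.1
ee_pos: [0.5866, -0.0885, 0.0699]
eef_rot: [-1.57, -0.0, -1.281]
force: [-2.1, -0.1, 4.0]
grip_width: 0.0396
```

Contact (4 N). Release and lift.

Emit:
{"name": "play_rows", "arguments": {"twist": [[0,0,0],[0,0,0],[0,0,0],[0,0,0],[0,0,0],[0,0,0],[0,0,0],[0,0,0],[0,0,0],[0,0,0],[0,0,0],[0,0,0]], "travel": [[0,0,0],[0,0,0],[0,0,0],[0,0,0],[0,0,0.2],[0,0,0.4],[0,0,0.6],[0,0,0.6],[-0.2,-0.2,0.5],[-0.6,-0.5,0.3],[-0.6,-0.6,0],[-0.6,-0.6,0]], "grip": [0.08,0,-0.2,-0.3,-0.3,-0.3,-0.3,-0.3,-0.3,-0.3,-0.3,-0.3]}}

```text
time_s: 31.3
ee_pos: [0.4854, -0.1842, 0.2007]
eef_rot: [-1.57, -0.001, -1.28]
force: [1.2, -1.1, 0.1]
grip_width: 0.0609
```

Emit:
{"name": "play_rows", "arguments": {"twist": [[0,0,0],[0,0,0],[0,0,0],[0,0,0],[0,0,0],[0,0,0]], "travel": [[-0.6,-0.7,0],[-0.6,-0.7,0],[-0.4,-0.7,0],[0,-0.7,0],[0,-0.5,0],[0,0,0]], "grip": [-0.3,-0.3,-0.3,-0.3,-0.3,-0.3]}}

```text
time_s: 31.9
ee_pos: [0.4059, -0.3508, 0.2]
eef_rot: [-1.571, -0.001, -1.284]
force: [-0.4, 0.4, -1.2]
grip_width: 0.061
```

```bash
python3 - <<'E'
from m import *
p=ctrl.camera("scene"); save(p,"f1"); save(p,"f1c",(190,120,350,270),4.5)
q=ctrl.camera("top"); save(q,"f1t",(130,100,440,280),2.5)
for pp,n in((p,"S"),(q,"T")):
    u=proj(pp,[.5866,-.0885,.068]); print(n,'viewer',*locate(pp,'blue',u,.053,.02,.03))
    for c,near,z in(('yellow',(.5705,-.1667),.007),('orange',(.602,-.01),.007),('green',(.643,-.303),0)):
        try: print(n,c,*locate(pp,c,proj(pp,[*near,.027]),z,.018,.04))
        except Exception as e: print(c,e)
print(ctrl.get_obs()["time_s"])
E
```

```text
S viewer [ 0.5867 -0.0884] 364.0 403.91380865848623
S yellow [ 0.5702 -0.1719] 283.0 341.9580178882461
S orange [ 0.6026 -0.011 ] 322.0 381.470687745139
S green [ 0.6425 -0.3093] 268.0 330.6659517172957
T viewer [ 0.587  -0.0874] 218.0 269.6728246503044
T yellow [ 0.5713 -0.1675] 178.0 222.01454280526377
T orange [ 0.6027 -0.0084] 187.0 220.69980564247817
T green [ 0.6465 -0.3074] 158.0 242.44190032896586
32.0
```

View pics/f1.png

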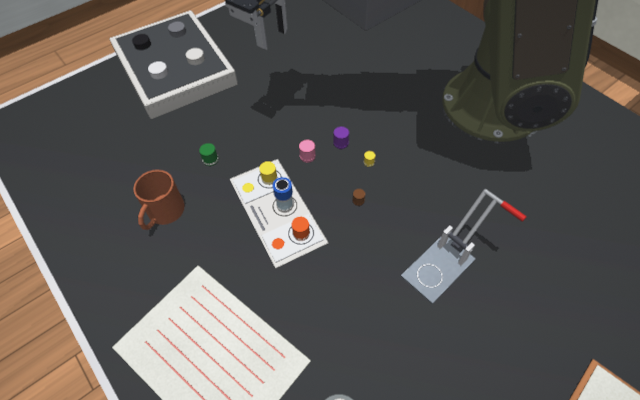

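View pics/f1c.png

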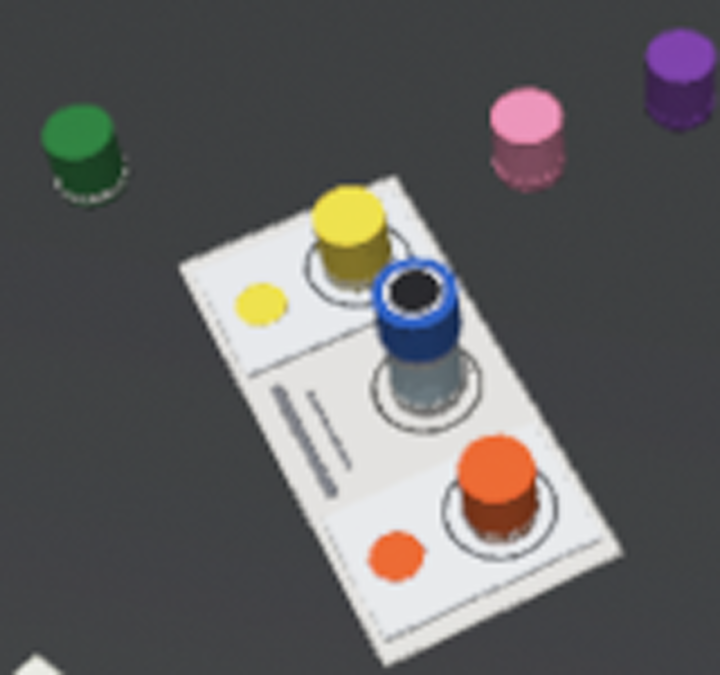

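View pics/f1t.png

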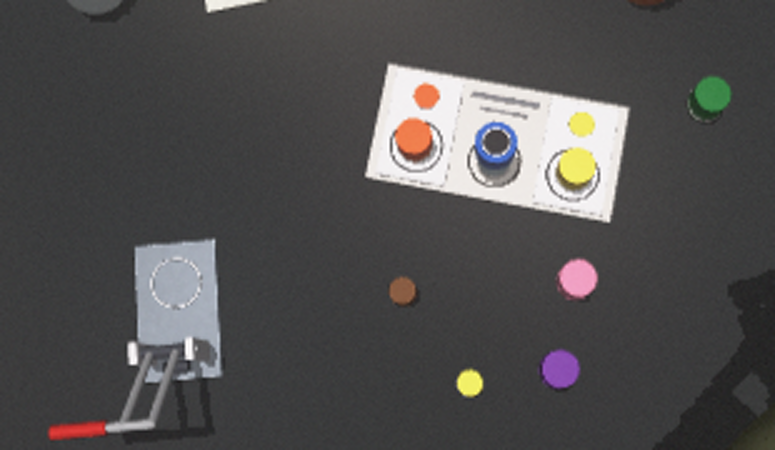

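All placed: everything stands within a few mm of its target, the clamp is open, green has not moved and the arm is clear.

```bash
python3 -c "
from station import ctrl
print(ctrl.hand_in())"
```

```text
the job is handed in; nothing more can be done
None
```

The job is done and handed in at about 32 s of the 128 s allowed; the hand-in reports no verdict.

**What I did:** I gripped the red bar and swung the clamp to about 2.1 rad, where it fell back and stayed open. I then stood the cell in the middle ring, yellow and orange on their tiles, and the blue viewer on the cell.

**Last checks, from both cameras after releasing everything:**

| Item | Offset | Note |
|---|---|---|
| Cell | about 1 mm from the ring centre | measured just before the viewer went on |
| Viewer | about 1 mm from the cell's axis | |
| Orange | about 1–2 mm from its ring centre | |
| Yellow | about 1 mm (top camera), about 5 mm (scene camera) | the cameras disagreed |
| Green | no shift beyond measurement noise | |

- **Yellow disagreement:** the scene camera's colour mask leaves out part of the dark side, and it was off by the same amount at the start. The close view shows yellow centred, and either figure is inside 12 mm.
- **Clamp and arm:** the clamp is still open in the final pictures, though I judged that by eye and did not measure its angle. The arm is clear of everything.

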